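Rack the tube-bender rollers by size

TASK

The bending job is over: put the four loose bender rollers back on the four empty pegs of the blue rail, one to a peg and pushed right down flat on the bar, so that the sizes rise peg by peg from the smallest roller, which is already on one end peg, to the largest on the other. Leave those two end rollers on their pegs where they are.

Things in the scene. Friction and masses are not known exactly. Their poses are not given: they have to be found in the camera images.
- roller_39: the second smallest grooved tube-bending roller of grey turned steel, like a small pulley: 39 mm outside diameter, 22 mm high, about 130 g, with a half-round groove round its side between two rims and a plain 20 mm bore right through. Origin: centre of its underside, on the bore's axis; z along the bore, up. Starts loose, lying flat on the table with its bore upright
- roller_46: the third smallest grooved tube-bending roller of grey turned steel, like a small pulley: 46 mm outside diameter, 26 mm high, about 230 g, with a half-round groove round its side between two rims and a plain 20 mm bore right through. Origin: centre of its underside, on the bore's axis; z along the bore, up. Starts loose, lying flat on the table with its bore upright
- roller_53: the third largest grooved tube-bending roller of grey turned steel, like a small pulley: 53 mm outside diameter, 30 mm high, about 360 g, with a half-round groove round its side between two rims and a plain 20 mm bore right through. Origin: centre of its underside, on the bore's axis; z along the bore, up. Starts loose, lying flat on the table with its bore upright
- roller_60: the second largest grooved tube-bending roller of grey turned steel, like a small pulley: 60 mm outside diameter, 34 mm high, about 520 g, with a half-round groove round its side between two rims and a plain 20 mm bore right through. Origin: centre of its underside, on the bore's axis; z along the bore, up. Starts loose, lying flat on the table with its bore upright
- roller_32: the smallest grooved tube-bending roller of grey turned steel, like a small pulley: 32 mm outside diameter, 18 mm high, about 60 g, with a half-round groove round its side between two rims and a plain 20 mm bore right through. Origin: centre of its underside, on the bore's axis; z along the bore, up. Already sits loose on the peg at one end of the blue rail (either end)
- roller_67: the largest grooved tube-bending roller of grey turned steel, like a small pulley: 67 mm outside diameter, 38 mm high, about 750 g, with a half-round groove round its side between two rims and a plain 20 mm bore right through. Origin: centre of its underside, on the bore's axis; z along the bore, up. Already sits loose on the peg at the other end of the blue rail
- peg_a: first empty peg from the left (+y) of the blue rail, 74 mm from the left end peg. A fixed flat bar, 60 mm wide, 8 mm thick, 496 mm long, flat on the table, carries six equal upright steel pegs in a row. Origin: on the peg's axis at the bar's upper face, 8 mm above the table, where a seated roller's underside rests; z up, y along the rail to its left end.
- peg_b: second empty peg from the left of the blue rail, 74 mm from peg_a. Every peg is 12 mm thick and 46 mm tall above the bar; its top 12 mm taper to a 5 mm tip. Origin: on the peg's axis at the bar's upper face, 8 mm above the table, where a seated roller's underside rests; z up, y along the rail to its left end.
- peg_c: third empty peg from the left of the blue rail, same as the others, 74 mm from peg_b. Origin: on the peg's axis at the bar's upper face, 8 mm above the table, where a seated roller's underside rests; z up, y along the rail to its left end.
- peg_d: fourth empty peg from the left of the blue rail, same as the others, 74 mm from peg_c and from the right (-y) end peg. Origin: on the peg's axis at the bar's upper face, 8 mm above the table, where a seated roller's underside rests; z up, y along the rail to its left end.
Things that resemble listed ones, but are neither listed nor needed, are in the scene too. Leave any red look-alike of the roller_39 alone.

How it is judged:
By the outcome, as a careful person would: the job done as asked, in the order asked, and still so for the second after the job is handed in, with the robot touching nothing.
It also fails if it takes over 96 s, if anything falls off the work surface, if the arm or the gripper's body presses on something with over 40 N, if the wrist force passes 120 N, or if a joint passes its speed limit or range.

ROBOT

A 6-joint arm with a two-finger parallel gripper is mounted at the origin on a cart in front of the work surface, level with it; the furniture and walls round the work are solid. World frame = base frame: x ahead of the robot, y to its left, z up, the work surface at z = 0. Lengths are in mm, angles in rad, forces in N, time in s.
With the tool pointing down it reaches from about 250 to 775 mm from the base axis. Payload 4 kg.
Tool frame: the origin (TCP) lies midway between the tips of the shut fingers; the grasp point (between the pads) lies 19 mm behind it (grip_point_offset is the distance from the TCP to the grasp point, in mm); x points along the fingers, z is the direction in which the jaws open and shut, and the axes are right-handed (so a half turn about x gives the same grasp; the last joint's range is limited). The gripper opens to 94 mm and grips with 3 to 60 N. Pads are 16 mm wide; open, the fingers measure 119 mm over their backs; the gripper's body (75 mm by 177 mm) begins 78 mm behind the grasp point.
Start: joints at [1.086, 0.087, 1.371, -0, 1.684, -0.103], TCP at [204.936, 510.413, 205.506] pointing down, gripper open.
Joint ranges: [-3.1, 3.1], [-0.76, 2.03], [0.27, 2.55], [-1.08, 4.22], [0.17, 2.65], [-2.57, 2.57]. Speed limits (rad/s): [2.79, 2.79, 3.14, 3.14, 3.14, 3.14].

INTERFACE

Orientations are given as a unit quaternion [w, x, y, z].
In Python, from cell import * gives the robot as it stands.
- The arm moves only by the tool drive_tool, never from a script. Its argument "rows" is a list of rows, each a list of 7 numbers: the shift along the tool's x, y, z in m, then the turn, a rotation vector about the tool's x, y, z in rad, then the opening, from 0 (shut) to 1 (fully open). In form: [[x, y, z, ax, ay, az, gripper], ...]. A call has exactly 10 rows; each row is the pose to reach, as a shift and turn from the pose commanded when the call began, along the tool's axes at that moment; what a row does not reach only later rows make up. A row lasts 1/10 s, in which the tool goes at most 50 mm and 8.59 degrees, less where a joint would pass 70% of its speed; a pose out of reach is approached as far as the arm can. A call with a gripper value outside its range is refused whole. The fingers move at their own pace and stop on an object; the grip force is fixed at half the most. Time passes only in rows, so rows that repeat a pose let the fingers close, or fill a call up. It gives the time, the measured TCP pose, the force and the opening at its end, in the units of the state.
- observe(): the state, without advancing time (a new reading comes with each control period).
- snapshot(name): name is "side" or "top"; returns the picture (400x640x3 uint8, red, green, blue); there is no depth.
- camera_params(name): a dict with "camera_matrix" (3x3 intrinsics, pixels), "position" and "attitude" of the camera in the world. Camera axes: x right, y up, looking along -z (the intrinsics and any distortion apply to the point x, -y, -z); pixel columns grow to the right and rows downward; lengths in mm; the calibration is good to about 2 mm. A picture is of the moment at which its call begins. camera_params takes no time and is no camera call.
- close_job(): hands the job in, once; it reports no verdict.
The state is a dict: "time_s": time; "q": joint angles; "qd": joint speeds; "joint_efforts": joint torques, N m; "position": TCP position; "orientation": TCP orientation; "wrist_force": force on the tool from outside, world axes, zero at the start; "wrist_torque": the same for the moment, N m; "opening": finger opening in mm.
Only numpy, scipy, OpenCV 4.12 (cv2) and the standard library are available. Lean on these libraries where they do the work, as an engineer would, in place of code of your own. Each camera call takes 0.05 s, during which the arm holds its last target. There are 200 camera calls.

## Working session

There is one attempt and no reset: what is moved stays moved. The work goes in short steps, Python scripts to look and compute and a tool call to move; the robot and the scene stay as the last step left them, time stands still between calls to the robot, and variables do not carry over. Pictures are saved under pics/ and viewed, about 12 in all and at most 16, crops included, and the job is handed in when it is done.

Besides the shell and the picture viewer there is one more tool, called after ">>>" as name(argument=value, ...) on one line, values as JSON. drive_tool: Moves the arm, as the interface text tells. Its arguments: {"type":"object","properties":{"rows":{"type":"array"}},"required":["rows"]}

```bash
mkdir -p pics; python3 - <<'E'
from cell import *
import cv2
s=observe();print(s)
for n in("top","side"):
    cv2.imwrite(f"pics/{n}0.png",snapshot(n)[:,:,::-1]);print(n,camera_params(n))
E
```

```text
{'time_s': 0.0, 'q': array([ 1.08591032e+00,  8.79505012e-02,  1.37223689e+00, -3.88975453e-05,
        1.68357148e+00, -1.03116094e-01]), 'qd': array([-0.00138797, -0.00057395,  0.00199949, -0.00041185, -0.00127299,
       -0.00023435]), 'joint_efforts': array([-4.86513163e-04, -3.40193224e+01, -3.02423286e+01,  7.16740661e-02,
        3.29971220e-02, -1.80380493e-04]), 'position': array([204.68311054, 509.91528703, 204.31543265]), 'orientation': array([ 0.585114  , -0.39642636,  0.5864516 ,  0.3956795 ]), 'wrist_force': array([ 1.02599461,  0.01339122, -0.19235216]), 'wrist_torque': array([ 0.02388807,  0.03534553, -0.00700693]), 'opening': 94.2263666612131}
top {'camera_matrix': array([[409.97317527,   0.        , 319.9195088 ],
       [  0.        , 409.97317527, 201.27233585],
       [  0.        ,   0.        ,   1.        ]]), 'position': array([ 426.57077288,   29.22930137, 1038.91131933]), 'attitude': array([-0.69911603, -0.04217392,  0.02188881,  0.71342766])}
side {'camera_matrix': array([[366.70755688,   0.        , 314.53485444],
       [  0.        , 366.70755688, 198.68597457],
       [  0.        ,   0.        ,   1.        ]]), 'position': array([468.72111176, 928.24001183, 719.75944989]), 'attitude': array([-0.02559613, -0.01635686,  0.44933539,  0.89284657])}
```

View pics/top0.png

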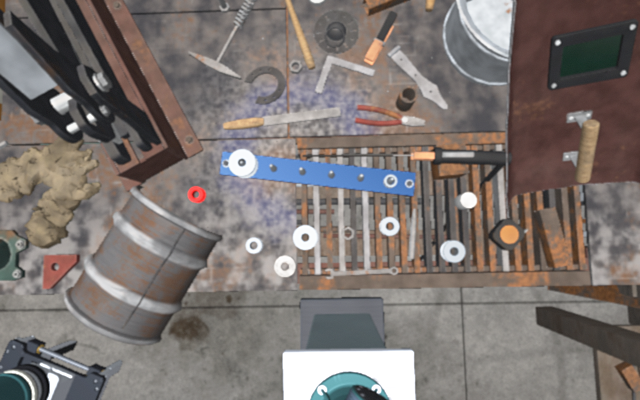

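View pics/side0.png

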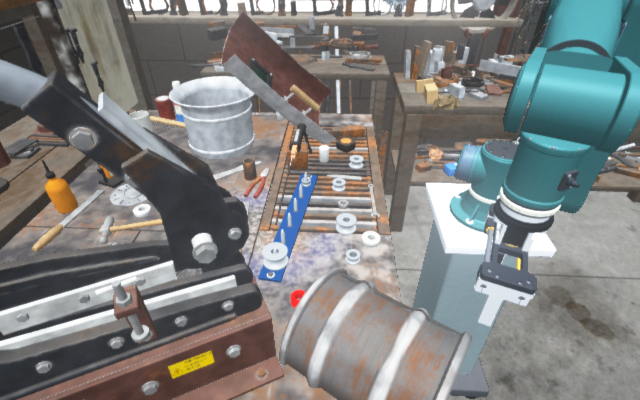

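```bash
cat >h.py <<'E'
import numpy as np,cv2
from cell import *
from scipy.spatial.transform import Rotation as R
def q(a): return R.from_quat([a[1],a[2],a[3],a[0]])
def ray(n,u,v,z):
    c=camera_params(n);K=c["camera_matrix"]
    d=q(c["attitude"]).apply([(u-K[0,2])/K[0,0],-(v-K[1,2])/K[1,1],-1]);p=c["position"]
    return p+d*(z-p[2])/d[2]
def proj(n,P):
    c=camera_params(n);K=c["camera_matrix"]
    b=q(c["attitude"]).inv().apply(np.array(P)-c["position"])
    return K[0,0]*b[0]/-b[2]+K[0,2],K[1,1]*-b[1]/-b[2]+K[1,2]
E
python3 - <<'E'
import cv2
t=cv2.imread("pics/top0.png");s=cv2.imread("pics/side0.png")
cv2.imwrite("pics/c1.png",cv2.resize(t[140:290,215:485],None,fx=2.95,fy=2.95,interpolation=cv2.INTER_CUBIC))
cv2.imwrite("pics/c2.png",cv2.resize(s[140:310,240:410],None,fx=3.5,fy=3.5,interpolation=cv2.INTER_CUBIC))
E
```

```text
(no output)
```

View pics/c1.png

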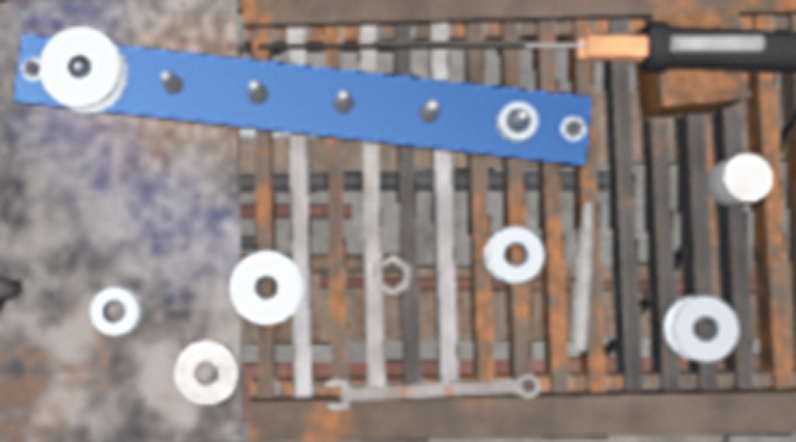

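View pics/c2.png

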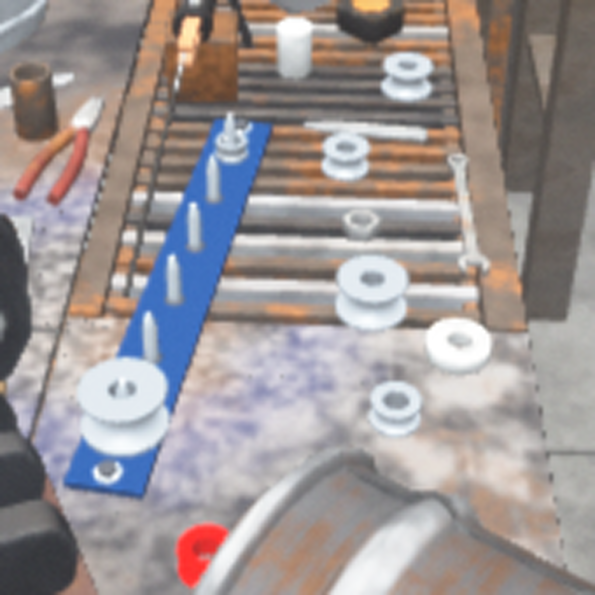

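```bash
python3 - <<'E'
from h import *
t=cv2.imread("pics/top0.png")
up=lambda im:cv2.resize(im,None,fx=4,fy=4,interpolation=cv2.INTER_CUBIC)
hs=cv2.cvtColor(up(t),cv2.COLOR_BGR2HSV)
m=((hs[...,2]>190)&(hs[...,1]<45)).astype(np.uint8)*255
for nm,u,v,h in[("39",254,245,22),("60",305,238,34),("46",389.5,226,26),("53",453.5,251,30),("ring",285,266,15),("67",242,162.5,46),("32",390.5,181,26)]:
    w=72;x0,y0=int(u*4)-w,int(v*4)-w
    c=m[y0:y0+2*w,x0:x0+2*w]
    c=cv2.morphologyEx(c,cv2.MORPH_OPEN,np.ones((9,9)))
    cs,_=cv2.findContours(c,cv2.RETR_EXTERNAL,cv2.CHAIN_APPROX_NONE)
    k=min(cs,key=lambda k:-cv2.contourArea(k))
    e=cv2.fitEllipse(k);U=(e[0][0]+x0+.5)/4-.5;V=(e[0][1]+y0+.5)/4-.5
    P=ray("top",U,V,h);print(nm,round(U,1),round(V,1),P.round(1),"diam",np.round(np.array(e[1])/4*(1039-h)/410,1))
b=((hs[...,0]>100)&(hs[...,0]<125)&(hs[...,1]>130)).astype(np.uint8)
b[:500]=0;b[800:]=0;b[:,:860]=0;b[:,1680:]=0
cs,_=cv2.findContours(b,cv2.RETR_EXTERNAL,cv2.CHAIN_APPROX_NONE);k=max(cs,key=cv2.contourArea)
r=cv2.minAreaRect(cv2.convexHull(k))
for p in cv2.boxPoints(r): print(ray("top",(p[0]+.5)/4-.5,(p[1]+.5)/4-.5,8).round(1))
for u,v in[(172,83),(258,92),(343.5,101.5),(430,111)]: # peg tips-ish
    print("peg",ray("top",215+u/2.95,140+v/2.95,54).round(1))
for n,pts in[("sidebore",[(396,401,22),(372,278,34),(346,149,26),(407,64,30)])]:
    for u,v,h in pts: print(n,ray("side",240+u/3.5,140+v/3.5,h).round(1))
for u,v in[(148,315),(172,258),(192,206),(212,160)]: print("sidepeg",ray("side",240+u/3.5,140+v/3.5,54).round(1))
E
```

```text
39 253.2 245.0 [414.  225.2  22. ] diam [40.5 43.1]
60 307.4 238.0 [428.8  89.6  34. ] diam [69.  79.7]
46 388.9 225.8 [ 454.7 -110.8   26. ] diam [45.8 49.2]
53 452.3 250.9 [ 391.1 -261.    30. ] diam [52.6 61.9]
ring 284.0 265.9 [361.  149.8  15. ] diam [53.9 56. ]
67 242.6 163.0 [616. 246.  46.] diam [67.2 73.7]
32 392.1 176.6 [ 576.7 -122.9   26. ] diam [ 8.3 17.2]
[586.4 227.5   8. ]
[646.2 220.2   8. ]
[ 588.1 -183.9    8. ]
[ 529.5 -174.7    8. ]
peg [600.  168.9  54. ]
peg [590.8  97.8  54. ]
peg [581.2  27.5  54. ]
peg [571.7 -43.2  54. ]
sidebore [412.8 231.9  22. ]
sidebore [430.3 101.9  34. ]
sidebore [ 453.1 -100.7   26. ]
sidebore [ 389.9 -258.7   30. ]
sidepeg [606.5 180.5  54. ]
sidepeg [596. 109.  54.]
sidepeg [586.9  36.4  54. ]
sidepeg [575.9 -34.9  54. ]
```

```bash
python3 - <<'E'
from h import *
f=lambda n,u,v,h:ray(n,(215 if n=="top" else 240)+(u+.5)/(2.95 if n=="top" else 3.5)-.5,140+(v+.5)/(2.95 if n=="top" else 3.5)-.5,h).round(1)
for n,P in[("top",[(22,35),(14,101),(593,97),(585,164)]),("side",[(64,486),(143,496),(222,117),(272,123)])]:
    for p in P: print(n,f(n,*p,8))
hs=cv2.cvtColor(cv2.resize(cv2.imread("pics/top0.png"),None,fx=4,fy=4,interpolation=cv2.INTER_CUBIC),cv2.COLOR_BGR2HSV)
b=((hs[...,0]>100)&(hs[...,0]<125)&(hs[...,1]>130)).astype(np.uint8)*255
b[:560]=0;b[800:]=0;b[:,:860]=0;b[:,1680:]=0
b=cv2.morphologyEx(b,cv2.MORPH_OPEN,np.ones((5,5)))
k=np.vstack([c for c in cv2.findContours(b,cv2.RETR_EXTERNAL,cv2.CHAIN_APPROX_NONE)[0] if cv2.contourArea(c)>60])
for p in cv2.boxPoints(cv2.minAreaRect(k)): print("rect",ray("top",(p[0]+.5)/4-.5,(p[1]+.5)/4-.5,8).round(1))
E
```

```text
top [654.5 307.1   8. ]
top [596.5 314.    8. ]
top [ 588.1 -185.2    8. ]
top [ 530.7 -176.2    8. ]
side [653.3 315.3   8. ]
side [595.1 321.3   8. ]
side [ 581.7 -181.8    8. ]
side [ 529.7 -173.1    8. ]
rect [586.4 225.2   8. ]
rect [646.1 217.9   8. ]
rect [ 588.  -183.8    8. ]
rect [ 529.5 -174.7    8. ]
```

```bash
cat >>h.py <<'E'
def to(x,y,z,jd):
    "shift in tool axes (m) and turn to TCP x,y,z with the jaws along heading jd deg (mod 180), tool down"
    s=observe();T=q(s["orientation"]);M=T.as_matrix()
    best=None
    for a in(jd,jd+180):
        c=np.radians(a);zt=np.array([np.cos(c),np.sin(c),0]);xt=np.array([0,0,-1.]);
        r=(T.inv()*R.from_matrix(np.c_[xt,np.cross(zt,xt),zt])).as_rotvec()
        if best is None or np.linalg.norm(r)<np.linalg.norm(best):best=r
    print("shift",((np.array([x,y,z])-s["position"])@M/1000).round(4),"turn",best.round(3))
def st():
    s=observe();T=q(s["orientation"]).as_matrix()
    print("t",round(s["time_s"],1),"pos",s["position"].round(1),"xdir",T[:,0].round(3),"jaw",T[:,2].round(3),"open",round(s["opening"],1),"F",s["wrist_force"].round(1),"q",s["q"].round(2))
E
python3 - <<'E'
from h import *
st();print(q(observe()["orientation"]).as_matrix().round(3))
f=lambda u,v,h:ray("top",215+(u+.5)/2.95-.5,140+(v+.5)/2.95-.5,h).round(1)
for n,p in[("39",(115,311,22)),("60",(266,287,34)),("46",(515.5,254,26)),("53",(705,327,30)),("67",(79,66,46)),("32",(517.5,120,26))]:print(n,f(*p))
for uv in[(220,238),(137,188),(155,345)]:print("drum",ray("top",*uv,110).round(0))
print("drumside",ray("side",345,270,200).round(0),proj("side",(414,225,22)),proj("top",(414,225,22)))
to(414,225,300,30)
E
```

```text
t 0.1 pos [204.7 510.  204.4] xdir [-0.001 -0.002 -1.   ] jaw [ 0.373  0.928 -0.002] open 94.1 F [-0.1  0.7 -0.2] q [ 1.09  0.09  1.37 -0.    1.68 -0.1 ]
[[-0.001 -0.928  0.373]
 [-0.002  0.373  0.928]
 [-1.     0.    -0.002]]
39 [413.8 224.   22. ]
60 [431.4  95.8  34. ]
46 [ 454.8 -112.1   26. ]
53 [ 391.8 -264.4   30. ]
67 [618.5 248.8  46. ]
32 [ 567.3 -117.7   26. ]
drum [432. 284. 110.]
drum [551. 478. 110.]
drum [197. 429. 110.]
drumside [443. 451. 200.] (np.float64(352.6274596003531), np.float64(252.6902207227034)) (np.float64(253.24124654473147), np.float64(245.00965237798135))
shift [-0.0953 -0.3004 -0.1866] turn [ 0.665 -0.002  0.   ]
```

```bash
python3 - <<'E'
from h import *
to(414,224,320,-7.7)
E
```

```text
shift [-0.1153 -0.3007 -0.1876] turn [ 1.323e+00 -2.000e-03  1.000e-03]
```

>>> drive_tool(rows=[[-0.05,0,0,0,0,0,1],[-0.1,0,0,0.1,0,0,1],[-0.115,-0.03,-0.02,0.25,0,0,1],[-0.115,-0.075,-0.046,0.4,0,0,1],[-0.115,-0.12,-0.075,0.55,0,0,1],[-0.115,-0.16,-0.1,0.7,0,0,1],[-0.115,-0.2,-0.125,0.85,0,0,1],[-0.115,-0.24,-0.15,1.0,0,0,1],[-0.115,-0.275,-0.17,1.15,0,0,1],[-0.115,-0.3,-0.188,1.3,0,0,1]])

```text
time_s: 1.1
position: [414.3, 222.0, 319.8]
orientation: [0.706, 0.042, 0.706, -0.042]
wrist_force: [0.3, -0.2, -0.0]
opening: 94.2
```

```bash
python3 - <<'E'
from h import *
st();to(414,224,60,-7.7)
E
```

```text
t 1.1 pos [414.3 222.  319.8] xdir [-0.001 -0.001 -1.   ] jaw [ 0.993 -0.119 -0.001] open 94.2 F [ 0.3 -0.2 -0. ] q [ 0.37 -0.08  1.32 -0.    1.91  0.49]
shift [ 0.2598  0.0022 -0.0004] turn [ 0.015 -0.001  0.001]
```

Descend to z≈60, then look with both cameras.

>>> drive_tool(rows=[[0.04,0.001,0,0.015,0,0,1],[0.08,0.002,0,0.015,0,0,1],[0.12,0.002,0,0.015,0,0,1],[0.16,0.002,0,0.015,0,0,1],[0.2,0.002,0,0.015,0,0,1],[0.235,0.002,0,0.015,0,0,1],[0.255,0.002,0,0.015,0,0,1],[0.26,0.002,0,0.015,0,0,1],[0.26,0.002,0,0.015,0,0,1],[0.26,0.002,0,0.015,0,0,1]])

```text
time_s: 2.1
position: [414.5, 226.6, 61.9]
orientation: [0.706, 0.045, 0.705, -0.044]
wrist_force: [0.8, -0.2, 0.7]
opening: 94.0
```

```bash
python3 - <<'E'
from h import *
st();t=snapshot("top")[:,:,::-1];s=snapshot("side")[:,:,::-1]
a=cv2.resize(t[170:290,200:320],(400,400),interpolation=cv2.INTER_CUBIC);b=cv2.resize(s[200:300,300:400],(400,400),interpolation=cv2.INTER_CUBIC)
cv2.imwrite("pics/g1.png",np.hstack([a,b]))
P=observe()["position"];print(proj("side",P),proj("top",P));to(414,224,4,-7.7)
E
```

```text
t 2.1 pos [414.5 226.6  61.9] xdir [ 0.002  0.001 -1.   ] jaw [ 0.992 -0.126  0.002] open 94.0 F [ 0.8 -0.2  0.7] q [ 0.38 -0.01  1.76  0.    1.39  0.51]
(np.float64(353.20975131061164), np.float64(242.01495790846423)) (np.float64(249.289942355449), np.float64(244.9681846002349))
shift [ 0.0583 -0.0029 -0.0006] turn [ 0.008  0.003 -0.002]
```

View pics/g1.png

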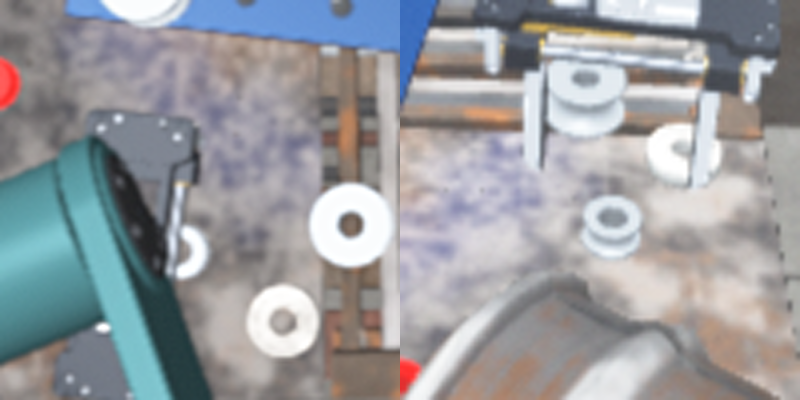

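>>> drive_tool(rows=[[0.02,-0.002,0,0,0,0,1],[0.04,-0.002,0,0,0,0,1],[0.053,-0.002,0,0,0,0,1],[0.056,-0.002,0,0,0,0,1],[0.056,-0.002,0,0,0,0,0],[0.056,-0.002,0,0,0,0,0],[0.056,-0.002,0,0,0,0,0],[0.056,-0.002,0,0,0,0,0],[0.056,-0.002,0,0,0,0,0],[0.056,-0.002,0,0,0,0,0]])

```text
time_s: 3.2
position: [413.4, 224.3, 4.7]
orientation: [0.706, 0.045, 0.706, -0.044]
wrist_force: [-0.8, -0.8, -0.2]
opening: 49.3
```

```bash
python3 - <<'E'
from h import *
st();to(577,-45,100,-7.7)
E
```

```text
t 3.2 pos [413.4 224.3   4.7] xdir [ 0.001  0.    -1.   ] jaw [ 0.992 -0.126  0.   ] open 49.3 F [-0.8 -0.8 -0.2] q [0.38 0.04 1.83 0.   1.27 0.5 ]
shift [-0.0953 -0.2465  0.1962] turn [ 0.008  0.    -0.   ]
```

>>> drive_tool(rows=[[0,0,0,0,0,0,0],[0,0,0,0,0,0,0],[0,0,0,0,0,0,0],[0,0,0,0,0,0,0],[-0.03,0,0,0,0,0,0],[-0.06,0,0,0,0,0,0],[-0.085,-0.02,0.015,0,0,0,0],[-0.1,-0.055,0.045,0,0,0,0],[-0.1,-0.08,0.065,0,0,0,0],[-0.1,-0.1,0.08,0,0,0,0]])

```text
time_s: 4.2
position: [481.2, 113.3, 105.1]
orientation: [0.706, 0.045, 0.705, -0.045]
wrist_force: [-0.4, 0.8, -2.1]
opening: 38.0
```

```bash
python3 - <<'E'
from h import *
st();to(577,-45,105,-7.7)
E
```

```text
t 4.2 pos [481.2 113.3 105.1] xdir [ 0.002 -0.    -1.   ] jaw [ 0.992 -0.127  0.002] open 38.0 F [-0.4  0.8 -2.1] q [ 0.12  0.    1.66 -0.    1.48  0.24]
shift [ 0.0002 -0.1449  0.115 ] turn [ 0.007  0.002 -0.   ]
```

>>> drive_tool(rows=[[0,-0.035,0.028,0,0,0,0],[0,-0.07,0.056,0,0,0,0],[0,-0.105,0.084,0,0,0,0],[0,-0.13,0.103,0,0,0,0],[0,-0.142,0.113,0,0,0,0],[0.01,-0.145,0.115,0.006,0,0,0],[0.02,-0.145,0.115,0.006,0,0,0],[0.03,-0.145,0.115,0.006,0,0,0],[0.035,-0.145,0.115,0.006,0,0,0],[0.035,-0.145,0.115,0.006,0,0,0]])

```text
time_s: 5.2
position: [574.5, -42.1, 67.9]
orientation: [0.705, 0.046, 0.707, -0.046]
wrist_force: [-0.2, 0.6, -1.0]
opening: 37.9
```

```bash
python3 - <<'E'
from h import *
st();t=snapshot("top")[:,:,::-1];s=snapshot("side")[:,:,::-1]
a=cv2.resize(t[140:220,320:400],(400,400),interpolation=cv2.INTER_CUBIC);b=cv2.resize(s[140:220,260:340],(400,400),interpolation=cv2.INTER_CUBIC)
cv2.imwrite("pics/g2.png",np.hstack([a,b]))
P=observe()["position"];print(proj("side",P),proj("top",P));to(577,-45,11,-7.7)
E
```

```text
t 5.2 pos [574.5 -42.1  67.9] xdir [-0.003  0.001 -1.   ] jaw [ 0.992 -0.13  -0.003] open 37.9 F [-0.2  0.6 -1. ] q [-0.17  0.21  1.51  0.    1.43 -0.04]
(np.float64(300.7058590637079), np.float64(180.33212429107454)) (np.float64(360.91928383035355), np.float64(174.96718374245745))
shift [ 0.0585 -0.0022  0.0015] turn [ 0.003  0.    -0.   ]
```

View pics/g2.png

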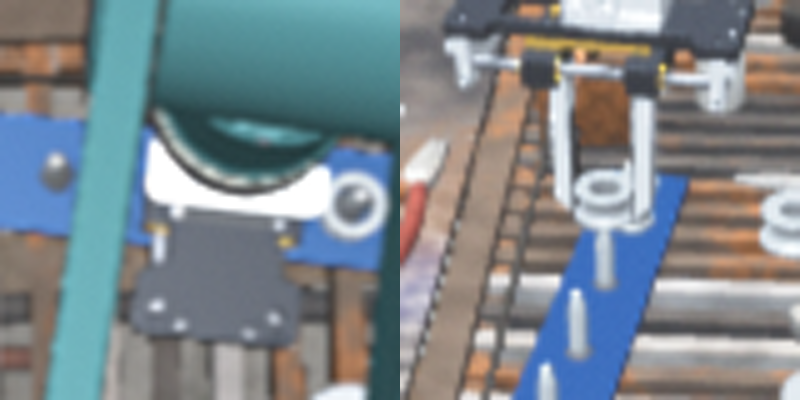

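>>> drive_tool(rows=[[0,-0.003,0.001,0,0,0,0],[0.01,-0.003,0.001,0,0,0,0],[0.02,-0.003,0.001,0,0,0,0],[0.025,-0.003,0.001,0,0,0,0],[0.03,-0.003,0.001,0,0,0,0],[0.035,-0.003,0.001,0,0,0,0],[0.04,-0.003,0.001,0,0,0,0],[0.045,-0.003,0.001,0,0,0,0],[0.05,-0.003,0.001,0,0,0,0],[0.054,-0.003,0.001,0,0,0,0]])

```text
time_s: 6.3
position: [576.4, -46.4, 15.0]
orientation: [0.705, 0.047, 0.706, -0.047]
wrist_force: [0.8, -0.4, -2.0]
opening: 38.0
```

```bash
python3 - <<'E'
from h import *
st()
s=snapshot("side")[:,:,::-1]
cv2.imwrite("pics/g3.png",cv2.resize(s[150:230,260:340],(400,400),interpolation=cv2.INTER_CUBIC))
E
```

```text
t 6.3 pos [576.4 -46.4  15. ] xdir [-0.  0. -1.] jaw [ 0.991 -0.132 -0.   ] open 38.0 F [ 0.8 -0.4 -2. ] q [-0.18  0.26  1.56  0.    1.32 -0.05]
```

View pics/g3.png

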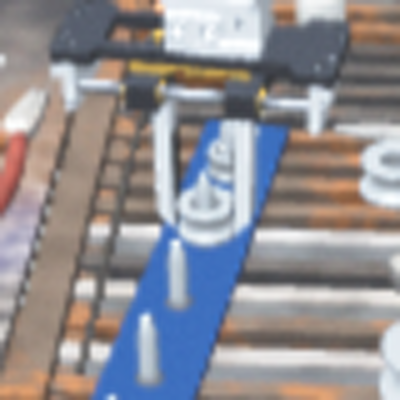

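>>> drive_tool(rows=[[0.0015,0,0,0,0,0,0],[0.0025,0,0,0,0,0,0],[0.0025,0,0,0,0,0,0],[0.0025,0,0,0,0,0,0.8],[0.0025,0,0,0,0,0,0.8],[0.0025,0,0,0,0,0,0.8],[0.0025,0,0,0,0,0,0.8],[-0.03,0,0,0,0,0,0.8],[-0.06,0,0,0,0,0,0.8],[-0.085,0,0,0,0,0,0.8]])

```text
time_s: 7.35
position: [576.9, -46.5, 102.2]
orientation: [0.706, 0.047, 0.705, -0.047]
wrist_force: [0.8, -0.0, 0.0]
opening: 75.0
```

```bash
python3 - <<'E'
from h import *
st();to(455,-112,60,-7.7);to(455,-112,4,-7.7)
E
```

```text
t 7.3 pos [576.9 -46.5 102.2] xdir [ 0.001 -0.    -1.   ] jaw [ 0.991 -0.132  0.001] open 75.0 F [ 0.8 -0.   0. ] q [-0.18  0.19  1.46  0.    1.49 -0.05]
shift [ 0.0421 -0.0809 -0.1123] turn [ 0.002  0.001 -0.   ]
shift [ 0.0981 -0.0809 -0.1124] turn [ 0.002  0.001 -0.   ]
```

>>> drive_tool(rows=[[0,-0.022,-0.03,0,0,0,1],[0,-0.045,-0.06,0,0,0,1],[0.01,-0.065,-0.09,0,0,0,1],[0.02,-0.078,-0.108,0,0,0,1],[0.03,-0.081,-0.112,0,0,0,1],[0.05,-0.081,-0.112,0,0,0,1],[0.07,-0.081,-0.112,0,0,0,1],[0.087,-0.081,-0.112,0,0,0,1],[0.096,-0.081,-0.112,0,0,0,1],[0.098,-0.081,-0.112,0,0,0,1]])

```text
time_s: 8.35
position: [454.5, -111.5, 1.2]
orientation: [0.705, 0.047, 0.706, -0.046]
wrist_force: [0.3, 0.5, -0.1]
opening: 94.4
```

```bash
python3 - <<'E'
from h import *
st();s=snapshot("side")[:,:,::-1]
cv2.imwrite("pics/g4.png",cv2.resize(s[140:220,300:380],(400,400),interpolation=cv2.INTER_CUBIC))
E
```

```text
t 8.3 pos [ 454.5 -111.5    1.2] xdir [-0.002  0.001 -1.   ] jaw [ 0.991 -0.131 -0.002] open 94.4 F [ 0.3  0.5 -0.1] q [-0.36  0.05  1.84  0.    1.26 -0.23]
```

View pics/g4.png

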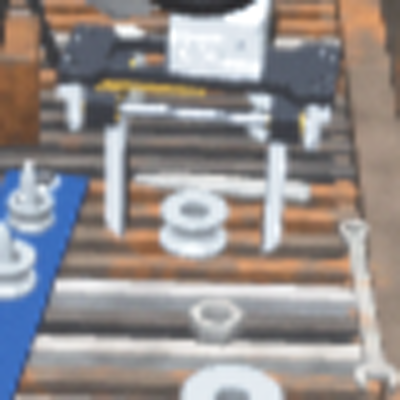

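>>> drive_tool(rows=[[-0.002,0,0,0,0,0,0],[-0.002,0,0,0,0,0,0],[-0.002,0,0,0,0,0,0],[-0.002,0,0,0,0,0,0],[-0.002,0,0,0,0,0,0],[-0.002,0,0,0,0,0,0],[-0.002,0,0,0,0,0,0],[-0.002,0,0,0,0,0,0],[-0.002,0,0,0,0,0,0],[-0.002,0,0,0,0,0,0]])

```text
time_s: 9.4
position: [454.9, -112.1, 4.5]
orientation: [0.706, 0.047, 0.706, -0.047]
wrist_force: [-0.2, 0.0, 0.9]
opening: 45.1
```

```bash
python3 - <<'E'
from h import *
st();to(586.3,28.4,80,-7.7)
E
```

```text
t 9.4 pos [ 454.9 -112.1    4.5] xdir [ 0.  0. -1.] jaw [ 0.991 -0.132  0.   ] open 45.1 F [-0.2  0.   0.9] q [-0.36  0.04  1.83  0.    1.27 -0.23]
shift [-0.0754  0.1565  0.1118] turn [ 0.002  0.    -0.   ]
```

>>> drive_tool(rows=[[-0.03,0,0,0,0,0,0],[-0.06,0.005,0.003,0,0,0,0],[-0.08,0.03,0.02,0,0,0,0],[-0.085,0.065,0.045,0,0,0,0],[-0.085,0.1,0.07,0,0,0,0],[-0.085,0.13,0.092,0,0,0,0],[-0.085,0.148,0.106,0,0,0,0],[-0.085,0.155,0.111,0,0,0,0],[-0.08,0.156,0.112,0,0,0,0],[-0.075,0.156,0.112,0,0,0,0]])

```text
time_s: 10.4
position: [585.6, 27.2, 78.5]
orientation: [0.705, 0.047, 0.706, -0.047]
wrist_force: [0.5, -1.5, -1.3]
opening: 45.2
```

```bash
python3 - <<'E'
from h import *
st();to(586,28,13.5,-7.7)
E
```

```text
t 10.4 pos [585.6  27.2  78.5] xdir [-0.002 -0.    -1.   ] jaw [ 0.991 -0.132 -0.001] open 45.2 F [ 0.5 -1.5 -1.3] q [-0.05  0.23  1.47 -0.    1.45  0.08]
shift [0.065  0.0009 0.0004] turn [ 0.002 -0.001  0.001]
```

>>> drive_tool(rows=[[0.01,0.001,0,0,0,0,0],[0.02,0.001,0,0,0,0,0],[0.027,0.001,0,0,0,0,0],[0.034,0.001,0,0,0,0,0],[0.041,0.001,0,0,0,0,0],[0.048,0.001,0,0,0,0,0],[0.055,0.001,0,0,0,0,0],[0.06,0.001,0,0,0,0,0],[0.064,0.001,0,0,0,0,0],[0.065,0.001,0,0,0,0,0]])

```text
time_s: 11.4
position: [586.2, 28.9, 13.8]
orientation: [0.705, 0.047, 0.706, -0.047]
wrist_force: [0.0, 0.5, -1.6]
opening: 45.2
```

```bash
python3 - <<'E'
from h import *
st()
s=snapshot("side")[:,:,::-1]
cv2.imwrite("pics/g5.png",cv2.resize(s[150:230,250:330],(400,400),interpolation=cv2.INTER_CUBIC))
E
```

```text
t 11.4 pos [586.2  28.9  13.8] xdir [-0.001  0.    -1.   ] jaw [ 0.991 -0.132 -0.001] open 45.2 F [ 0.   0.5 -1.6] q [-0.05  0.28  1.54  0.    1.33  0.08]
```

View pics/g5.png

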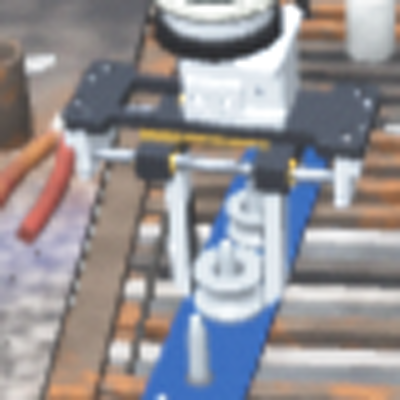

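>>> drive_tool(rows=[[0.001,0,0,0,0,0,0],[0.001,0,0,0,0,0,0.8],[0.001,0,0,0,0,0,0.8],[0.001,0,0,0,0,0,0.8],[0.001,0,0,0,0,0,0.8],[0.001,0,0,0,0,0,0.8],[-0.03,0,0,0,0,0,0.8],[-0.06,0,0,0,0,0,0.8],[-0.085,0,0,0,0,0,0.8],[-0.088,0,0,0,0,0,0.8]])

```text
time_s: 12.45
position: [589.2, 28.8, 107.0]
orientation: [0.709, 0.047, 0.703, -0.047]
wrist_force: [0.4, -0.4, 0.2]
opening: 75.2
```

```bash
python3 - <<'E'
from h import *
st();to(392,-264,60,-7.7)
E
```

```text
t 12.4 pos [589.2  28.8 107. ] xdir [ 0.008 -0.    -1.   ] jaw [ 0.991 -0.132  0.008] open 75.2 F [ 0.4 -0.4  0.2] q [-0.05  0.21  1.43  0.    1.49  0.08]
shift [ 0.0454 -0.3162 -0.1573] turn [ 0.002  0.008 -0.001]
```

>>> drive_tool(rows=[[0,-0.035,-0.017,0,0,0,1],[0,-0.075,-0.037,0,0,0,1],[0,-0.115,-0.057,0,0,0,1],[0,-0.155,-0.077,0,0,0,1],[0,-0.195,-0.096,0,0,0,1],[0,-0.235,-0.116,0,0,0,1],[0,-0.27,-0.134,0,0,0,1],[0.01,-0.3,-0.148,0,0,0,1],[0.03,-0.314,-0.154,0,0,0,1],[0.045,-0.316,-0.155,0,0,0,1]])

```text
time_s: 13.45
position: [389.3, -265.1, 55.3]
orientation: [0.705, 0.048, 0.706, -0.048]
wrist_force: [1.0, -0.5, -0.2]
opening: 94.1
```

```bash
python3 - <<'E'
from h import *
t=snapshot("top")[:,:,::-1];s=snapshot("side")[:,:,::-1]
st()
a=cv2.resize(t[200:300,400:500],(400,400),interpolation=cv2.INTER_CUBIC);b=cv2.resize(s[130:210,310:390],(400,400),interpolation=cv2.INTER_CUBIC)
cv2.imwrite("pics/g6.png",np.hstack([a,b]))
to(392,-264,4.5,-7.7)
E
```

```text
t 13.6 pos [ 388.6 -262.7   53.7] xdir [-0.006  0.005 -1.   ] jaw [ 0.991 -0.133 -0.006] open 93.7 F [-1.1 -0.2  0.1] q [-0.72 -0.    1.77  0.    1.38 -0.58]
shift [ 0.0492 -0.001   0.0038] turn [ 0.001 -0.006 -0.004]
```

View pics/g6.png

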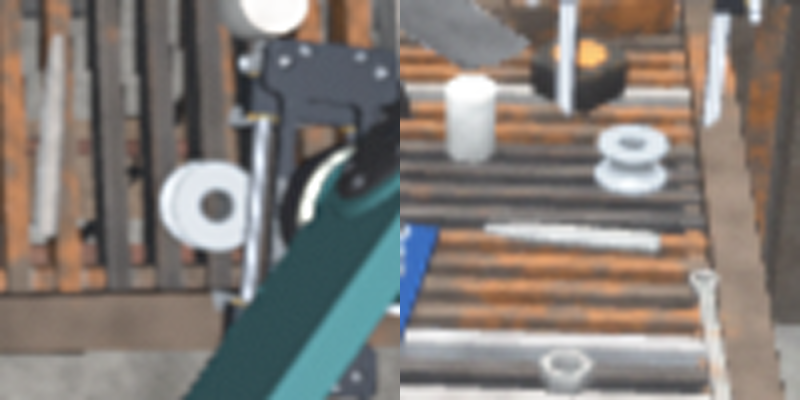

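>>> drive_tool(rows=[[0.015,-0.001,0.003,0,0,0,1],[0.03,-0.001,0.003,0,0,0,1],[0.043,-0.001,0.003,0,0,0,1],[0.048,-0.001,0.003,0,0,0,1],[0.049,-0.001,0.003,0,0,0,0],[0.049,-0.001,0.003,0,0,0,0],[0.049,-0.001,0.003,0,0,0,0],[0.049,-0.001,0.003,0,0,0,0],[0.049,-0.001,0.003,0,0,0,0],[0.049,-0.001,0.003,0,0,0,0]])

```text
time_s: 14.55
position: [393.5, -265.5, 8.8]
orientation: [0.705, 0.047, 0.706, -0.047]
wrist_force: [-2.5, 0.3, 1.6]
opening: 52.1
```

```bash
python3 - <<'E'
from h import *
st();to(596,101.5,90,-7.7)
E
```

```text
t 14.6 pos [ 393.5 -265.5    8.8] xdir [-0.001 -0.    -1.   ] jaw [ 0.991 -0.132 -0.001] open 52.1 F [-2.5  0.3  1.6] q [-0.71  0.05  1.82 -0.    1.28 -0.58]
shift [-0.0814  0.3904  0.1523] turn [ 0.002 -0.001  0.   ]
```

>>> drive_tool(rows=[[0,0,0,0,0,0,0.75],[0,0,0,0,0,0,0.75],[0,0,0,0,0,0,0.75],[0.003,0,0,0,0,0,0.75],[0.005,0,0,0,0,0,0.75],[0.005,0,0,0,0,0,0],[0.005,0,0,0,0,0,0],[0.005,0,0,0,0,0,0],[0.005,0,0,0,0,0,0],[0.005,0,0,0,0,0,0]])

```text
time_s: 15.55
position: [394.2, -265.4, 3.4]
orientation: [0.706, 0.047, 0.705, -0.047]
wrist_force: [0.2, -0.6, -0.2]
opening: 52.1
```

```bash
python3 - <<'E'
from h import *
st();to(596,101.5,90,-7.7)
E
```

```text
t 15.6 pos [ 394.2 -265.4    3.4] xdir [ 0.  0. -1.] jaw [ 0.991 -0.132  0.   ] open 52.1 F [ 0.2 -0.6 -0.2] q [-0.71  0.06  1.82  0.    1.26 -0.58]
shift [-0.0865  0.3902  0.1518] turn [ 0.002  0.    -0.   ]
```

>>> drive_tool(rows=[[-0.03,0,0,0,0,0,0],[-0.06,0.005,0.002,0,0,0,0],[-0.085,0.025,0.01,0,0,0,0],[-0.09,0.06,0.023,0,0,0,0],[-0.09,0.1,0.039,0,0,0,0],[-0.09,0.14,0.055,0,0,0,0],[-0.09,0.18,0.07,0,0,0,0],[-0.09,0.22,0.086,0,0,0,0],[-0.09,0.26,0.101,0,0,0,0],[-0.09,0.295,0.115,0,0,0,0]])

```text
time_s: 16.55
position: [546.8, 14.1, 92.3]
orientation: [0.705, 0.046, 0.706, -0.046]
wrist_force: [0.4, -1.0, -4.2]
opening: 52.2
```

```bash
python3 - <<'E'
from h import *
st();to(596,101.5,75,-7.7)
E
```

```text
t 16.6 pos [546.8  14.1  92.3] xdir [-0.002  0.    -1.   ] jaw [ 0.991 -0.131 -0.002] open 52.2 F [ 0.4 -1.  -4.2] q [-0.08  0.13  1.55  0.    1.46  0.05]
shift [0.0172 0.0931 0.0374] turn [ 0.003 -0.002 -0.   ]
```

>>> drive_tool(rows=[[0,0.035,0.014,0,0,0,0],[0,0.06,0.024,0,0,0,0],[0,0.08,0.032,0,0,0,0],[0,0.09,0.036,0,0,0,0],[0,0.093,0.037,0,0,0,0],[0.005,0.093,0.037,0,0,0,0],[0.012,0.093,0.037,0,0,0,0],[0.017,0.093,0.037,0,0,0,0],[0.017,0.093,0.037,0,0,0,0],[0.017,0.093,0.037,0,0,0,0]])

```text
time_s: 17.55
position: [595.5, 98.7, 76.2]
orientation: [0.705, 0.047, 0.706, -0.047]
wrist_force: [0.1, 0.3, -4.5]
opening: 52.3
```

```bash
python3 - <<'E'
from h import *
st();to(596,101.5,12.5,-7.7)
E
```

```text
t 17.6 pos [595.5  98.7  76.2] xdir [-0.001 -0.    -1.   ] jaw [ 0.991 -0.132 -0.001] open 52.3 F [ 0.1  0.3 -4.5] q [ 0.07  0.26  1.43 -0.    1.45  0.2 ]
shift [0.0637 0.0028 0.0001] turn [ 0.002 -0.001  0.   ]
```

>>> drive_tool(rows=[[0.006,0.0025,0,0,0,0,0],[0.014,0.0025,0,0,0,0,0],[0.021,0.0025,0,0,0,0,0],[0.028,0.0025,0,0,0,0,0],[0.035,0.0025,0,0,0,0,0],[0.042,0.0025,0,0,0,0,0],[0.049,0.0025,0,0,0,0,0],[0.056,0.0025,0,0,0,0,0],[0.06,0.0025,0,0,0,0,0],[0.062,0.0025,0,0,0,0,0]])

```text
time_s: 18.55
position: [595.9, 101.7, 13.8]
orientation: [0.705, 0.047, 0.706, -0.047]
wrist_force: [-0.1, 0.4, -4.0]
opening: 51.9
```

```bash
python3 - <<'E'
from h import *
st()
s=snapshot("side")[:,:,::-1]
cv2.imwrite("pics/g7.png",cv2.resize(s[160:240,240:320],(400,400),interpolation=cv2.INTER_CUBIC))
E
```

```text
t 18.6 pos [595.9 101.7  13.8] xdir [-0.001 -0.    -1.   ] jaw [ 0.991 -0.132 -0.001] open 51.9 F [-0.1  0.4 -4. ] q [0.08 0.32 1.49 0.   1.34 0.21]
```

View pics/g7.png

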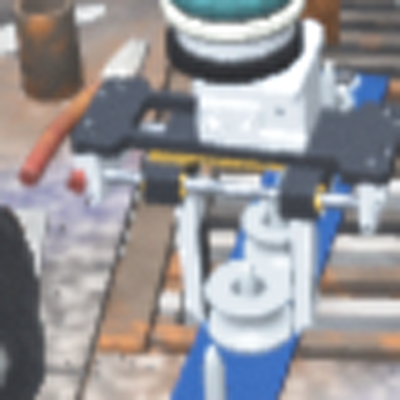

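>>> drive_tool(rows=[[0.0015,0,0,0,0,0,0],[0.002,0,0,0,0,0,1],[0.002,0,0,0,0,0,1],[0.002,0,0,0,0,0,1],[0.002,0,0,0,0,0,1],[0.002,0,0,0,0,0,1],[-0.03,0,0,0,0,0,1],[-0.06,0,0,0,0,0,1],[-0.08,0,0,0,0,0,1],[-0.08,0,0,0,0,0,1]])

```text
time_s: 19.6
position: [598.8, 102.0, 98.9]
orientation: [0.708, 0.047, 0.703, -0.046]
wrist_force: [0.9, 0.9, 0.7]
opening: 94.0
```

```bash
python3 - <<'E'
from h import *
st();to(431.4,95.8,4,-7.7)
E
```

```text
t 19.6 pos [598.8 102.   98.9] xdir [ 0.008  0.001 -1.   ] jaw [ 0.991 -0.132  0.008] open 94.0 F [0.9 0.9 0.7] q [0.08 0.25 1.4  0.   1.49 0.21]
shift [ 0.0935 -0.0283 -0.1659] turn [ 0.002  0.008 -0.002]
```

>>> drive_tool(rows=[[0,-0.005,-0.035,0,0,0,1],[0,-0.012,-0.075,0,0,0,1],[0,-0.02,-0.115,0,0,0,1],[0,-0.026,-0.145,0,0,0,1],[0.01,-0.028,-0.16,0,0,0,1],[0.03,-0.028,-0.1635,0,0,0,1],[0.05,-0.028,-0.1635,0,0,0,1],[0.07,-0.028,-0.1635,0,0,0,1],[0.083,-0.028,-0.1635,0,0,0,1],[0.09,-0.028,-0.1635,0,0,0,1]])

```text
time_s: 20.6
position: [428.8, 95.3, 2.3]
orientation: [0.704, 0.046, 0.707, -0.047]
wrist_force: [-0.2, -0.4, -0.1]
opening: 93.7
```

```bash
python3 - <<'E'
from h import *
s=snapshot("side")[:,:,::-1];st()
cv2.imwrite("pics/g8.png",cv2.resize(s[180:260,300:380],(400,400),interpolation=cv2.INTER_CUBIC))
E
```

```text
t 20.6 pos [428.7  95.3   1.9] xdir [-0.004 -0.    -1.   ] jaw [ 0.991 -0.132 -0.004] open 94.2 F [-0.4 -0.6 -0.1] q [ 0.09 -0.02  1.9   0.    1.26  0.22]
```

View pics/g8.png

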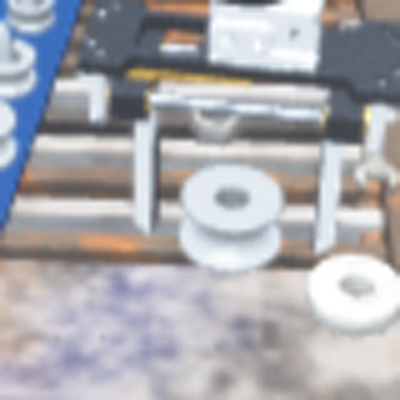

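>>> drive_tool(rows=[[-0.001,0.0025,0,0,0,0,0],[-0.001,0.0025,0,0,0,0,0],[-0.001,0.0025,0,0,0,0,0],[-0.001,0.0025,0,0,0,0,0],[-0.001,0.0025,0,0,0,0,0],[-0.001,0.0025,0,0,0,0,0],[-0.001,0.0025,0,0,0,0,0],[-0.001,0.0025,0,0,0,0,0],[-0.03,0.0025,0,0,0,0,0],[-0.06,0.0025,0,0,0,0,0]])

```text
time_s: 21.65
position: [427.9, 97.7, 62.2]
orientation: [0.703, 0.046, 0.708, -0.047]
wrist_force: [0.8, 0.1, -4.4]
opening: 59.0
```

```bash
python3 - <<'E'
from h import *
st();to(606,174.5,85,-7.7)
E
```

```text
t 21.6 pos [427.9  97.7  62.2] xdir [-0.007 -0.001 -1.   ] jaw [ 0.991 -0.132 -0.007] open 59.0 F [ 0.8  0.1 -4.4] q [ 0.1  -0.08  1.83  0.    1.4   0.23]
shift [-0.0242  0.0996  0.1662] turn [ 0.002 -0.007  0.002]
```

>>> drive_tool(rows=[[-0.02,0.005,0.008,0,0,0,0],[-0.026,0.02,0.033,0,0,0,0],[-0.026,0.038,0.063,0,0,0,0],[-0.026,0.056,0.093,0,0,0,0],[-0.026,0.074,0.123,0,0,0,0],[-0.026,0.088,0.146,0,0,0,0],[-0.026,0.096,0.16,0,0,0,0],[-0.025,0.099,0.164,0,0,0,0],[-0.024,0.0995,0.165,0,0,0,0],[-0.024,0.0995,0.165,0,0,0,0]])

```text
time_s: 22.65
position: [606.0, 174.5, 87.0]
orientation: [0.704, 0.046, 0.707, -0.047]
wrist_force: [-1.2, 0.6, -4.3]
opening: 59.4
```

```bash
python3 - <<'E'
from h import *
st();to(606,174.5,12,-7.7)
s=snapshot("side")[:,:,::-1]
cv2.imwrite("pics/g9.png",cv2.resize(s[170:260,230:320],(400,400),interpolation=cv2.INTER_CUBIC))
E
```

```text
t 22.6 pos [606.  174.5  87. ] xdir [-0.003 -0.001 -1.   ] jaw [ 0.991 -0.132 -0.003] open 59.4 F [-1.2  0.6 -4.3] q [ 0.19  0.32  1.34 -0.    1.49  0.32]
shift [0.075  0.0001 0.0003] turn [ 0.002 -0.003  0.001]
```

View pics/g9.png

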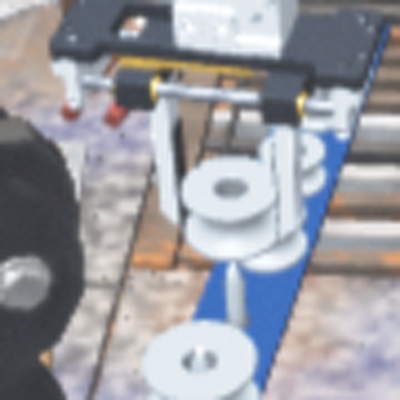

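>>> drive_tool(rows=[[0.012,0,0,0,0,0,0],[0.024,0,0,0,0,0,0],[0.033,0,0,0,0,0,0],[0.04,0,0,0,0,0,0],[0.047,0,0,0,0,0,0],[0.054,0,0,0,0,0,0],[0.061,0,0,0,0,0,0],[0.068,0,0,0,0,0,0],[0.072,0,0,0,0,0,0],[0.073,0,0,0,0,0,0]])

```text
time_s: 23.7
position: [607.0, 174.8, 14.7]
orientation: [0.705, 0.047, 0.706, -0.047]
wrist_force: [-0.6, -0.2, -3.9]
opening: 59.2
```

```bash
python3 - <<'E'
from h import *
st()
E
```

```text
t 23.7 pos [607.  174.8  14.7] xdir [-0.001 -0.    -1.   ] jaw [ 0.991 -0.132 -0.001] open 59.2 F [-0.6 -0.2 -3.9] q [0.19 0.37 1.42 0.   1.36 0.32]
```

>>> drive_tool(rows=[[0.002,0,0,0,0,0,0],[0.002,0,0,0,0,0,0],[0.002,0,0,0,0,0,1],[0.002,0,0,0,0,0,1],[0.002,0,0,0,0,0,1],[0.002,0,0,0,0,0,1],[0.002,0,0,0,0,0,1],[-0.03,0,0,0,0,0,1],[-0.07,0,0,0,0,0,1],[-0.11,0,0,0,0,0,1]])

```text
time_s: 24.7
position: [606.9, 174.8, 126.0]
orientation: [0.705, 0.047, 0.706, -0.047]
wrist_force: [0.4, -0.0, -0.6]
opening: 94.0
```

>>> drive_tool(rows=[[-0.04,0,-0.02,0,0,0,1],[-0.08,0,-0.05,0,0,0,1],[-0.1,0,-0.09,0,0,0,1],[-0.1,0,-0.13,0,0,0,1],[-0.1,0,-0.17,0,0,0,1],[-0.1,0,-0.21,0,0,0,1],[-0.1,0,-0.25,0,0,0,1],[-0.1,0,-0.28,0,0,0,1],[-0.1,0,-0.3,0,0,0,1],[-0.1,0,-0.3,0,0,0,1]])

```text
time_s: 25.7
position: [308.5, 214.7, 226.2]
orientation: [0.706, 0.046, 0.705, -0.045]
wrist_force: [0.4, 0.4, -0.1]
opening: 93.8
```

```bash
python3 - <<'E'
from h import *
t=snapshot("top")[:,:,::-1];s=snapshot("side")[:,:,::-1];st()
a=cv2.resize(t[140:200,215:425],(800,229),interpolation=cv2.INTER_CUBIC);b=cv2.resize(s[165:285,220:480][:,:],(780,360),interpolation=cv2.INTER_CUBIC)
b=cv2.copyMakeBorder(b,0,0,0,20,cv2.BORDER_CONSTANT)
cv2.imwrite("pics/f.png",np.vstack([a,b]))
E
```

```text
t 25.8 pos [310.4 214.4 225.8] xdir [ 0.002  0.    -1.   ] jaw [ 0.991 -0.131  0.002] open 93.6 F [-0.3  0.4 -0.8] q [ 0.45 -0.31  1.69 -0.    1.76  0.59]
```

View pics/f.png

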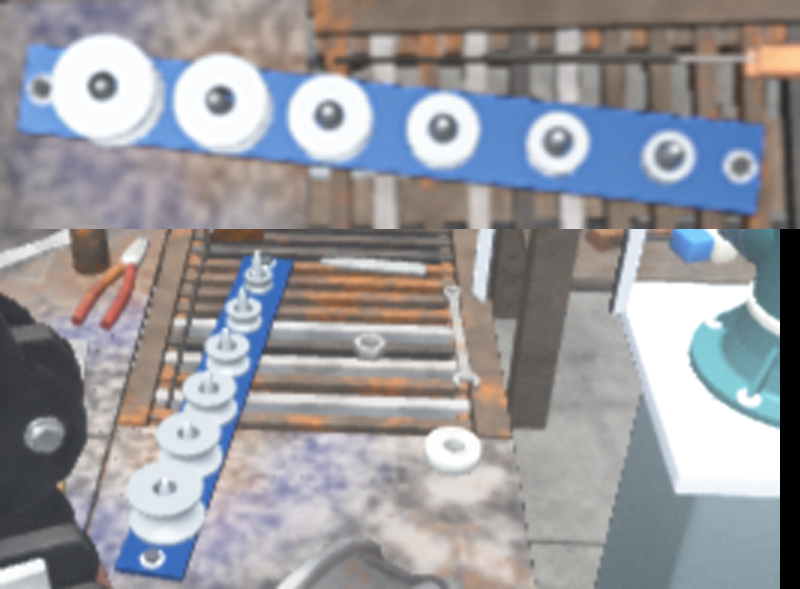

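The top view shows all six rollers on their pegs, with sizes falling steadily from the 67 at left (100,88) to the 32 at right (668,157). In the side view they all sit flat, and the arm is clear.

```bash
python3 -c "
from cell import *
print(close_job())"
```

```text
the job is handed in; nothing more can be done
None
```

The four loose rollers are back on the rail and the job is handed in. From right to left, peg_d holds the 39, peg_c the 46, peg_b the 53 and peg_a the 60. The sizes rise from the 32 on the right end peg to the 67 on the left. I did not touch the end rollers, the red look-alike or the white ring.

- **Final check:** the last top and side pictures show all six rollers on their pegs in size order and looking flat on the bar. The arm was clear of everything. I judged "flat" by eye and did not measure seated heights.
- **Forces and time:** the wrist force I read between moves stayed under about 5 N, mostly the roller's weight. I moved the arm for about 26 s of the 96 s allowed.
- **Camera disagreement:** the side camera's positions came out up to about 12 mm off the top camera's, mostly in y. I used the top camera, because the gripper's known position and the 496 mm bar length both agreed with it.
- **One grasp redone:** the first grip on the 53 sat about 5 mm too high, so I opened, lowered and gripped it again.

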